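# Square the marking template into the corner of the jig and hold it

## Robot

A 6-joint arm with a two-finger parallel gripper is mounted at the origin on the work surface. World frame = base frame: x ahead of the robot, y to its left, z up, the work surface at z = 0. Lengths are in m, angles in rad, forces in N, time in s.
With the tool pointing down it reaches from about 0.25 to 0.725 m from the base axis. Payload 9.7 kg.
Tool frame: the origin (TCP) lies midway between the tips of the shut fingers; the grasp point (between the pads) lies 19 mm behind it; x points along the fingers, z is the direction in which the jaws open and shut, and the axes are right-handed (so a half turn about x gives the same grasp; the last joint's range is limited). The gripper opens to 85 mm and grips with 20 to 120 N. Pads are 22 mm wide; open, the fingers measure 114 mm over their backs; the gripper's body (76 mm by 85 mm) begins 54 mm behind the grasp point. The pads swing forward as they close: fully open they stand 13 mm farther back than shut.
Start: joints at [1.287, 0.087, 0.176, 1.66, 0, 1.571], TCP at [0.154, 0.528, 0.231] pointing down, gripper open.
Joint ranges: [-3.13, 3.13], [-0.85, 1.81], [-1.15, 1.24], [-2.2, 2.28], [-1.44, 1.52], [-3.14, 3.14]. Speed limits (rad/s): [2.22, 2.22, 2.57, 3.14, 3.14, 3.14].

## Interface

Orientations are given as a unit quaternion [x, y, z, w].
In Python, from rig import robot gives the robot as it stands.
- The arm moves only by the tool apply_moves, never from a script. Its argument "moves" is a list that holds one entry, the list of rows, each a list of 6 numbers: the shift along the world's x, y, z scaled (see below), then the turn, a rotation vector about the world's x, y, z scaled (see below). A call has 1 to 10 rows; each row is the pose to reach, as a shift and turn from the pose commanded when the call began; what a row does not reach only later rows make up. The controller multiplies each number of a shift by 40 cm and each number of a turn by 90 degrees. A row lasts 1/10 s, in which the tool goes at most 50 mm and 8.59 degrees, less where a joint would pass 70% of its speed; a pose out of reach is approached as far as the arm can. A call with a number of a shift or a turn outside -1 to 1 is refused whole. A call with a gripper value outside its range is refused whole. "hand" is the closure, from -1 (fully open) to 1 (shut), set as the call begins (left out, the last holds). The fingers move at their own pace and stop on an object; "newtons" is the grip in N (left out, the last holds). Time passes only in rows, so rows that repeat a pose let the fingers close. It gives the time, the measured TCP pose, the force and the opening at its end, in the units of the state.
- robot.get_obs(): the state, without advancing time (a new reading comes with each control period).
- robot.camera(name): name is "scene" or "side" or "wrist"; returns a dict with "pixels" (420x560x3 uint8, red, green, blue), "fov_y" (degrees; the focal length in pixels is half the picture's height over the tangent of half this angle, whatever the lens; pixels are square), "cx", "cy" (the principal point, pixels), "k1" (the pictures are not rectified: a ray, as slopes to the right and down, at radius r is drawn at 1 + k1 r^2 times it, then the intrinsics apply), "R" (3x3) and "t" (3): a world point X has camera coordinates R X + t. Camera axes: x right, y down, z forward; pixel columns grow to the right and rows downward; lengths in m; the calibration is good to about 2 mm. A picture is of the moment at which its call begins. There is no depth.
- robot.job_done(): hands the job in, once; it reports no verdict.
The state is a dict: "t": time; "qpos": joint angles; "dq": joint speeds; "joint_torque": joint torques, N m; "eef_pos": TCP position; "ee_rot": TCP orientation; "force": force on the tool from outside, world axes, zero at the start; "torque": the same for the moment, N m; "width": finger opening in m.
Only numpy, scipy, OpenCV 4.12 (cv2) and the standard library are available. Lean on these libraries where they do the work, as an engineer would, in place of code of your own. Each camera call takes 0.05 s, during which the arm holds its last target.

## Task

Somebody left the pin tin in the fenced corner of the marking jig: stand it in the open tray and let go of it. Then take the rectangular wooden template by its handle, lay it flat on the jig board with its long side along the long fence, push it into the corner so that it lies flush against both fences at once, and keep pressing it firmly against both - finish while still holding it there so I can trace round it. Leave everything else on the table where it is.

Things in the scene. Friction and masses are not known exactly. Their poses are not given: they have to be found in the camera images.
- jig: marking jig fixed to the table: a plywood board 180 (its x) x 220 (its y) x 12 mm thick, with two wooden fences standing on it that meet at its +x +y corner. Origin: centre of the board's underside, on the table. Board top is 12 mm above the table, fence tops 27 mm above the table (15 mm above the board). The board does not move when pushed
- jig_corner (a point): inner corner of the jig at board-top height, where the inner faces of the two fences meet; axes parallel to the jig's. It lies at (75, 95, 12) mm in the jig's frame. The free board is on the -x and -y side of it
- fence_long: the long fence, 15 mm thick, 220 mm long along the jig's y, at the board's +x edge. Origin: underside centre, at table height. Inner face (facing jig -x) is 7.5 mm on the -x side of its origin
- fence_short: the short fence, 15 mm thick, 165 mm long along the jig's x, at the board's +y edge. Origin: underside centre, at table height. Inner face (facing jig -y) is 7.5 mm on the -y side of its origin. The template rubs on both fences: sliding along one takes up to 1.2 times the force it presses on it with, so a push can be used up in rubbing on one fence while the template does not yet reach the other
- template: rectangular wooden marking template, loose, 0.14 to 0.28 kg: a block 80 (its x) x 120 (its y) x 20 mm high with an upright bar handle in the middle of its top, 22 mm wide (x), 74 mm long (y), from 20 to 62 mm above the underside. Origin: centre of the underside. The same either way round; starts flat on the table. When seated its origin is 40 mm from the long fence's inner face and 60 mm from the short fence's inner face
- pin_tin: round metal pin tin with a lid, closed, 48 mm (49 mm at the lid) in diameter, 34 mm high, about 60 g, loose, standing on the jig board near the corner at the start. Origin: centre of its underside, z up
- tray: open square white tray fixed to the table, 120 x 120 x 25 mm outside, walls and floor 4 mm thick. Origin: centre of its underside; inner floor 4 mm above it
- round_template: bystander: round wooden template, 100 mm in diameter and 20 mm high, with the same bar handle as the rectangular one. Origin: centre of the underside
- button_jar: bystander: small closed glass jar, 66 mm in diameter, 85 mm high. Origin: centre of the underside
- cup: bystander: clear plastic cup, 68 mm in diameter, 80 mm high, beyond the jig. Origin: centre of the underside
- scissors: bystander: scissors lying flat, about 190 mm long and 80 mm wide, 10 mm high, beyond the jig. Origin: near the pivot, on the table
Mind the look-alikes: they are no part of the job. Leave any black, pink or red look-alike of the template alone.

How it is judged:
By the outcome, as a careful person would: the job done as asked, in the order asked, and still so for the second after the job is handed in, while the arm keeps its last pose, push and grip.
It also fails if it takes over 72 s, if anything falls off the work surface, if the arm or the gripper's body presses on something with over 40 N, if the wrist force passes 120 N, or if a joint passes its speed limit or range.

## Working session

There is one attempt and no reset: what is moved stays moved. The work goes in short steps, Python scripts to look and compute and a tool call to move; the robot and the scene stay as the last step left them, time stands still between calls to the robot, and variables do not carry over. Pictures are saved under pics/ and viewed, and the job is handed in when it is done.

Besides the shell and the picture viewer there is one more tool, called after "Request:" as a command line: name --argument value ..., lists and objects as JSON in quotes. apply_moves: Moves the arm, as the interface text tells. Its arguments: {"type":"object","properties":{"moves":{"type":"array"},"hand":{"type":"number"},"newtons":{"type":"number"}},"required":["moves"]}

```bash
mkdir -p pics; ls
cat > h.py <<'E'
import numpy as np, cv2
from rig import robot
def cam(n):
    c=robot.camera(n); c['f']=210/np.tan(np.radians(c['fov_y'])/2); c['R']=np.array(c['R']);c['t']=np.array(c['t']); return c
def K(c): return np.array([[c['f'],0,c['cx']],[0,c['f'],c['cy']],[0,0,1.]]), np.array([c['k1'],0,0,0.])
def proj(c,X):
    k,d=K(c); r=cv2.Rodrigues(c['R'])[0]
    return cv2.projectPoints(np.array(X,float).reshape(-1,1,3),r,c['t'],k,d)[0].reshape(-1,2)
def unproj(c,uv,z):
    k,d=K(c); p=cv2.undistortPoints(np.array(uv,float).reshape(-1,1,2),k,d).reshape(-1,2)
    D=np.c_[p,np.ones(len(p))]@c['R']; o=-c['R'].T@c['t']
    return o+D*((z-o[2])/D[:,2])[:,None]
def save(c,n): cv2.imwrite('pics/'+n+'.png',c['pixels'][:,:,::-1])
E
python3 - <<'E'
from h import *
import pickle
print(robot.get_obs())
for n in ['scene','side','wrist']:
    c=cam(n); save(c,n+'0'); pickle.dump(c,open(n+'0.pkl','wb')); print(n,c['fov_y'],c['cx'],c['cy'],c['k1'],-c['R'].T@c['t'])
E
```

```text
pics
{'t': 0.0, 'qpos': array([1.28702114e+00, 8.74336114e-02, 1.75101743e-01, 1.65982784e+00,
       1.88710002e-05, 1.57084250e+00]), 'dq': array([-0.00186586, -0.00095915, -0.0002083 ,  0.00056861,  0.00064096,
        0.00237282]), 'joint_torque': array([-1.42451468e-04, -5.20386529e+01,  4.64809048e+01,  1.60941010e-02,
       -2.54491238e-05,  3.62357014e-06]), 'eef_pos': array([0.15391363, 0.52776021, 0.23058102]), 'ee_rot': array([-0.42454015,  0.56608069,  0.42397237,  0.56530146]), 'force': array([-1.10178549, -0.2736855 , -0.11746565]), 'torque': array([-0.0178241 , -0.04023145, -0.03126929]), 'width': 0.08530944796326591}
scene 43.4442658736973 279.99949477523285 204.39614836405957 -0.1854236805201719 [ 1.00465213 -0.72563231  1.0072141 ]
side 56.6936134084058 285.39512200435075 209.89765102255654 -0.08611042046396493 [ 0.10151423 -0.63911347  0.57372748]
wrist 58.07427789551286 277.1484940914077 204.9799683237104 -0.025801511579272057 [0.08605552 0.54776641 0.37312528]
```

View pics/scene0.png

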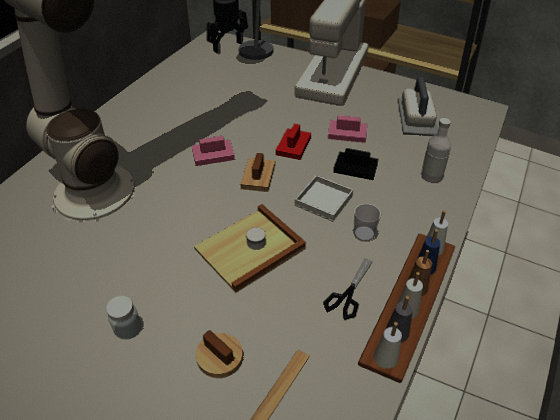

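View pics/side0.png

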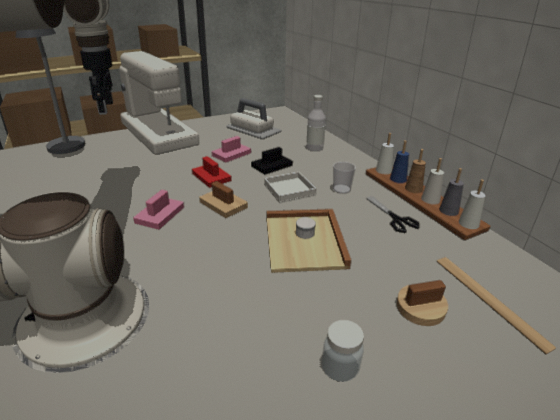

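View pics/wrist0.png

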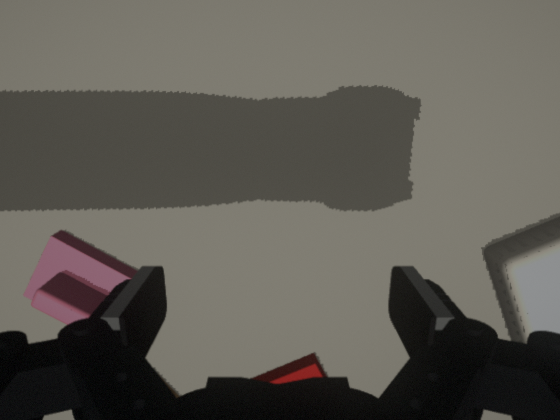

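Candidates for the template in the scene view are pink (213,150), red (293,141), pink (348,128), black (356,163), round wooden (218,353) and plain wooden (258,173). I choose the wooden rectangle at (258,173). The tin is at (256,238), the tray at (324,197), and the jig is centred at about (250,245).

Run:
```python
from h import *
import pickle
s=pickle.load(open('scene0.pkl','rb')); d=pickle.load(open('side0.pkl','rb'))
a=s['pixels'][140:300,180:360,::-1]; cv2.imwrite('pics/cropS.png',cv2.resize(a,None,fx=4,fy=3.75/1*1.0,interpolation=cv2.INTER_CUBIC)[:600])
b=d['pixels'][150:280,190:360,::-1]; cv2.imwrite('pics/cropD.png',cv2.resize(b,None,fx=4.5,fy=4.5,interpolation=cv2.INTER_CUBIC))
for n,uv,z in [('tmplS',(258,173),.02),('tinS',(256,231),.034),('trayS',(324,200),.0)]: print(n,unproj(s,[uv],z))
for n,uv,z in [('tmplD',(223,202),.02),('tinD',(306,222),.034)]: print(n,unproj(d,[uv],z))
```

```text
tmplS [[0.40183288 0.26836733 0.02      ]]
tinS [[0.51816675 0.05486769 0.034     ]]
trayS [[0.60988142 0.27336692 0.        ]]
tmplD [[0.39067727 0.25878955 0.02      ]]
tinD [[0.53630175 0.05246392 0.034     ]]
```

View pics/cropS.png

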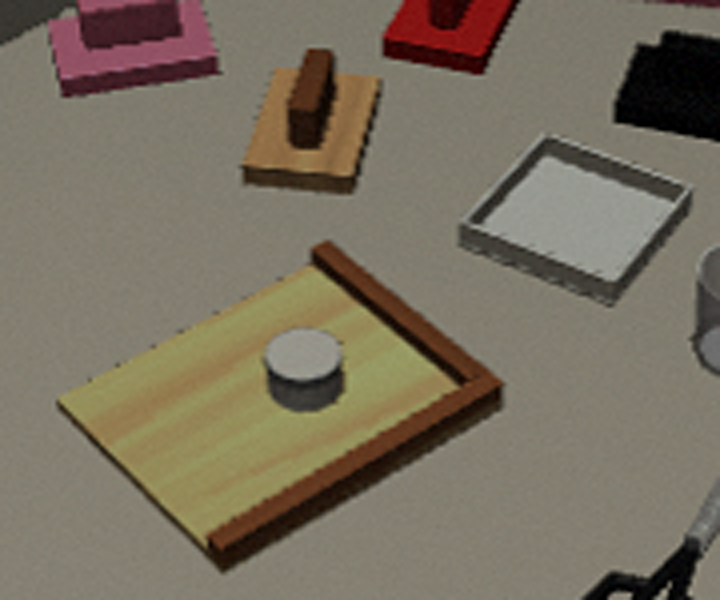

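View pics/cropD.png

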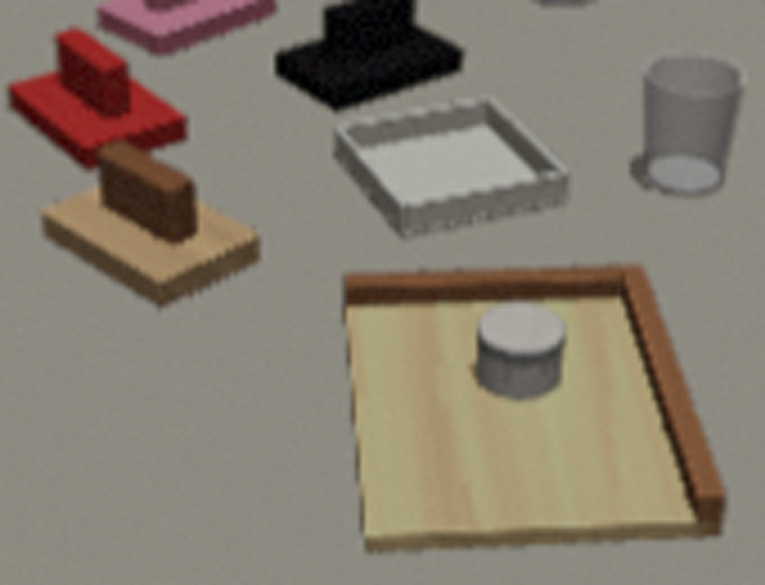

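```bash
cat > fit.py <<'E'
from h import *
import pickle
from scipy.optimize import least_squares
s=pickle.load(open('scene0.pkl','rb')); d=pickle.load(open('side0.pkl','rb'))
S=lambda u,v:((u+.5)/4-.5+180,(v+.5)/3.75-.5+140)
D=lambda u,v:((u+.5)/4.5-.5+190,(v+.5)/4.5-.5+150)
def fit(name,obs,x0):
    def res(p):
        c,sn=np.cos(p[2]),np.sin(p[2]); r=[]
        for k,uv,m in obs:
            X=[p[0]+c*m[0]/1e3-sn*m[1]/1e3,p[1]+sn*m[0]/1e3+c*m[1]/1e3,m[2]/1e3]
            r.append(proj(s if k=='S' else d,X)[0]-np.array(S(*uv) if k=='S' else D(*uv)))
        return np.ravel(r)
    q=least_squares(res,x0,loss='soft_l1'); print(name,q.x.round(4),np.degrees(q.x[2]).round(2)); print(res(q.x).reshape(-1,2).round(1).tolist()); return q.x
# jig
fit('jig',[('S',(502,382),(90,110,27)),('S',(58,403),(-90,-110,12)) if 0 else ('S',(58,403),(-90,-110,12)),
 ('D',(643,267),(90,110,27)),('D',(365,540),(-90,-110,12)),('D',(722,490),(90,-110,27)),('D',(698,497),(75,-110,27)),('D',(345,275),(-90,110,27)),
 ('S',(210,545),(75,-110,27)),('S',(322,241),(-75,110,27))],[.52,.05,0])
for yaw in (-.4,.4,1.2,-1.2):
  pass
E
python3 fit.py
python3 - <<'E'
exec(open('fit.py').read().split('# jig')[0])
for n,u in dict(a=(277,70),b=(381,78),c=(354,181),d=(243,168)).items(): print('T',n,unproj(s,[S(*u)],.02).round(3))
for n,u in dict(d=(42,216),c=(162,288),b=(260,240)).items(): print('TD',n,unproj(d,[D(*u)],.02).round(3))
for u in [(548,135),(692,187),(612,294),(458,230)]: print('tray',unproj(s,[S(*u)],.025).round(3))
for u in [(335,133),(490,100),(568,176),(402,225)]: print('trayD',unproj(d,[D(*u)],.025).round(3))
print('tin',unproj(s,[S(303,355)],.046),unproj(d,[D(521,330)],.046))
for u in [(322,241),(502,382),(210,545)]: print('jS',unproj(s,[S(*u)],.027).round(3))
for u in [(643,267),(345,275),(722,490)]: print('jD',unproj(d,[D(*u)],.027).round(3))
E
```

```text
jig [ 0.5154  0.0205 -0.3827] -21.93
[[-0.1, -0.9], [-1.4, -1.2], [-0.4, -0.9], [0.7, -0.5], [2.0, 1.1], [0.8, -0.1], [-0.8, -0.2], [-1.3, -3.1], [3.6, 1.9]]
T a [[0.344 0.315 0.02 ]]
T b [[0.418 0.342 0.02 ]]
T c [[0.459 0.226 0.02 ]]
T d [[0.382 0.202 0.02 ]]
TD d [[0.338 0.312 0.02 ]]
TD c [[0.376 0.199 0.02 ]]
TD b [[0.45  0.224 0.02 ]]
tray [[0.559 0.331 0.025]]
tray [[0.673 0.325 0.025]]
tray [[0.668 0.196 0.025]]
tray [[0.55  0.207 0.025]]
trayD [[0.548 0.325 0.025]]
trayD [[0.668 0.324 0.025]]
trayD [[0.659 0.204 0.025]]
trayD [[0.533 0.195 0.025]]
tin [[0.52840048 0.03471271 0.046     ]] [[0.52317421 0.03413527 0.046     ]]
jS [[0.475 0.153 0.027]]
jS [[0.642 0.086 0.027]]
jS [[ 0.551 -0.116  0.027]]
jD [[0.638 0.085 0.027]]
jD [[0.474 0.155 0.027]]
jD [[ 0.556 -0.11   0.027]]
```

```bash
cat > fit2.py <<'E'
exec(open('fit.py').read().split('# jig')[0])
J=fit('jig',[('S',(502,382),(90,110,27)),('S',(58,403),(-90,-110,12)),
 ('D',(643,267),(90,110,27)),('D',(365,540),(-90,-110,12)),('D',(722,490),(90,-110,27)),('D',(698,497),(75,-110,27)),('D',(345,275),(-90,110,27)),
 ('S',(210,545),(75,-110,27)),('S',(322,241),(-90,110,27))],[.52,.02,-.38])
T=fit('tmpl',[('S',(277,70),(-40,60,20)),('S',(381,78),(40,60,20)),('S',(354,181),(40,-60,20)),('S',(243,168),(-40,-60,20)),('S',(354,192),(40,-60,0)),('S',(243,184),(-40,-60,0)),
 ('D',(42,216),(-40,60,20)),('D',(162,288),(-40,-60,20)),('D',(260,240),(40,-60,20)),('D',(162,306),(-40,-60,0)),('D',(260,257),(40,-60,0))],[.4,.27,.33])
R=fit('tray',[('S',(548,135),(-60,60,25)),('S',(692,187),(60,60,25)),('S',(612,294),(60,-60,25)),('S',(458,230),(-60,-60,25)),
 ('D',(335,133),(-60,60,25)),('D',(490,100),(60,60,25)),('D',(568,176),(60,-60,25)),('D',(402,225),(-60,-60,25))],[.6,.26,0.])
E
python3 fit2.py
python3 - <<'E'
from scipy.spatial.transform import Rotation as Q
print(Q.from_quat([-.42454,.56608,.42397,.5653]).as_matrix().round(3))
E
```

```text
jig [ 0.516   0.0201 -0.3863] -22.13
[[0.0, -0.5], [-1.3, -1.2], [0.1, -0.8], [0.9, -0.6], [2.2, 1.3], [1.0, 0.0], [-0.3, -0.2], [-1.4, -2.9], [0.4, -0.8]]
tmpl [0.3973 0.2746 0.3296] 18.88
[[-0.5, -1.1], [-0.1, -0.7], [-0.4, -1.6], [-0.5, -1.0], [-0.3, 0.8], [-0.1, 0.0], [0.1, -1.3], [0.2, -1.3], [0.8, -1.4], [0.6, 0.9], [1.0, 0.9]]
tray [ 0.6083  0.2672 -0.0594] -3.4
[[-2.3, -0.6], [-0.5, 0.1], [-0.2, -2.3], [-0.9, -1.4], [0.5, -1.0], [1.0, -0.1], [1.6, -0.3], [1.3, -3.5]]
[[-0.    -0.96   0.28 ]
 [-0.001  0.28   0.96 ]
 [-1.     0.    -0.001]]
```

Request:
apply_moves --moves '[[[0.665,-0.795,0,0,0,-0.609],[0.665,-0.795,0,0,0,-0.609],[0.665,-0.795,0,0,0,-0.609],[0.665,-0.795,0,0,0,-0.609],[0.665,-0.795,0,0,0,-0.609],[0.665,-0.795,0,0,0,-0.609],[0.665,-0.795,0,0,0,-0.609],[0.665,-0.795,0,0,0,-0.609],[0.665,-0.795,0,0,0,-0.609],[0.665,-0.795,0,0,0,-0.609]]]' --hand -1 --newtons 40

```text
t: 1.15
eef_pos: [0.4211, 0.2082, 0.2309]
ee_rot: [-0.115, 0.698, 0.115, 0.698]
force: [-0.9, -0.1, -1.0]
width: 0.0858
```

Run:
```python
from h import *
import pickle
c=cam('wrist'); save(c,'w1'); pickle.dump(c,open('w1.pkl','wb')); o=robot.get_obs(); print(o['t'],o['eef_pos'],o['dq'].round(2),-c['R'].T@c['t'])
```

```text
1.2 [0.4203022  0.20924735 0.23098108] [ 0.04 -0.01 -0.    0.    0.    0.01] [0.39776506 0.27456158 0.37335552]
```

View pics/w1.png

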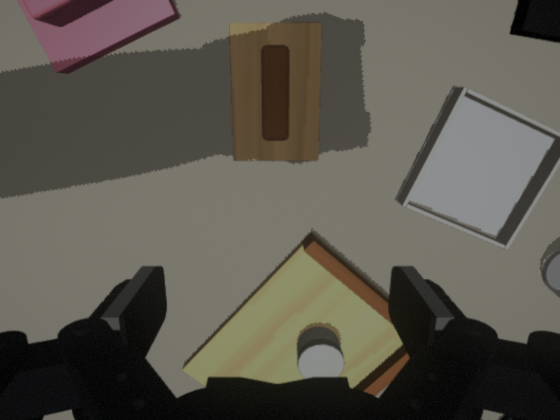

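The wrist view shows the wooden rectangle at about (276,92) with its handle at (275,92). The tin lid is at (321,364) and the tray at (482,165). The choice of template holds.

Run:
```python
from h import *
import pickle
c=pickle.load(open('w1.pkl','rb'))
A=unproj(c,[(230,23),(322,23),(319,160),(233,160)],.02);print(A.round(4),A.mean(0))
H=unproj(c,[(262,45),(289,45),(288,140),(262,140)],.062);print(H.round(4),H.mean(0)); v=H[0]-H[3]; print(np.degrees(np.arctan2(-v[0],v[1])), np.linalg.norm(v)); v=A[0]-A[3];w=A[1]-A[2];print(np.degrees(np.arctan2(-v[0]-w[0],v[1]+w[1])),np.linalg.norm(v))
print('tin',unproj(c,[(321,364)],.046), unproj(c,[(319,344)],.034))
print('tray',unproj(c,[(463,88),(567,140),(506,246),(403,204)],.025).round(4))
E=unproj(c,[(313,232)],.027);print('fence end',E)
```

```text
[[0.3398 0.3197 0.02  ]
 [0.4146 0.345  0.02  ]
 [0.4534 0.233  0.02  ]
 [0.3769 0.207  0.02  ]] [0.39616763 0.27618574 0.02      ]
[[0.3745 0.3072 0.062 ]
 [0.3941 0.3139 0.062 ]
 [0.4171 0.2452 0.062 ]
 [0.397  0.2384 0.062 ]] [0.3956622  0.27617833 0.062     ]
18.122878793517042 0.07242493693893547
18.6742886379233 0.11859092628894304
tin [[0.52529643 0.03896953 0.046     ]] [[0.51914823 0.05308167 0.034     ]]
tray [[0.5514 0.3352 0.025 ]
 [0.6644 0.3257 0.025 ]
 [0.6601 0.213  0.025 ]
 [0.544  0.2197 0.025 ]]
fence end [[0.4714561  0.16588594 0.027     ]]
```

Request:
apply_moves --moves '[[[0.265,-0.435,-0.325,0,0,0],[0.265,-0.435,-0.325,0,0,0],[0.265,-0.435,-0.325,0,0,0],[0.265,-0.435,-0.325,0,0,0],[0.265,-0.435,-0.325,0,0,0],[0.265,-0.435,-0.325,0,0,0],[0.265,-0.435,-0.325,0,0,0],[0.265,-0.435,-0.325,0,0,0]]]'

```text
t: 2.0
eef_pos: [0.5259, 0.0375, 0.1021]
ee_rot: [-0.117, 0.697, 0.117, 0.698]
force: [-0.7, 0.3, 0.8]
width: 0.0855
```

Run:
```python
from h import *
import pickle
ims=[]
for n in ['wrist','side']:
    c=cam(n); pickle.dump(c,open(n+'2.pkl','wb')); save(c,n+'2')
    if n=='side': print(proj(c,[.526,.036,.046]))
o=robot.get_obs(); print(o['t'],o['eef_pos'],o['ee_rot'])
```

```text
[[306.00061839 222.28350251]]
2.1 [0.52609746 0.03741193 0.1023821 ] [-0.11697437  0.69678378  0.11697034  0.69794506]
```

View pics/wrist2.png

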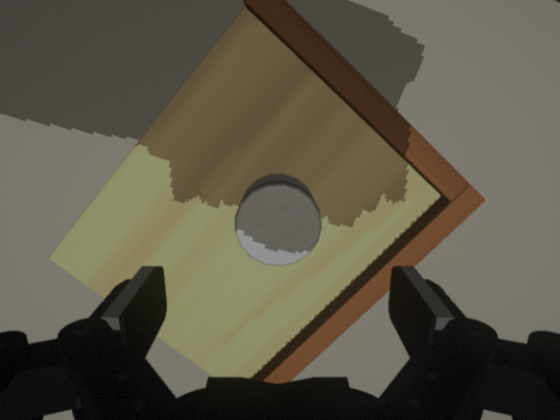

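View pics/side2.png

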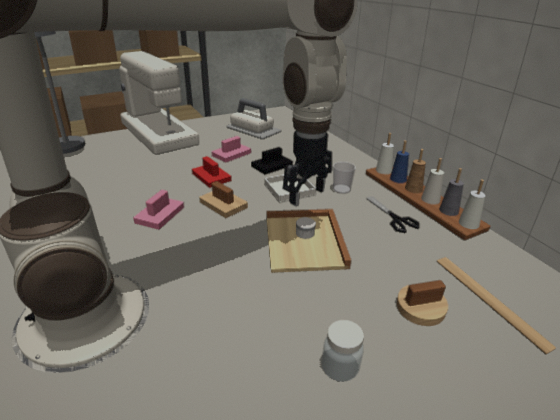

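Run:
```python
from h import *
import pickle
c=pickle.load(open('wrist2.pkl','rb'))
print('tin',unproj(c,[(278,224)],.046))
P=unproj(c,[(485,199)],.027); L=unproj(c,[(50,258)],.012); Tp=unproj(c,[(245,4)],.027); IC=unproj(c,[(447,196)],.027); ICb=unproj(c,[(440,197)],.012)
print(P,L,Tp,IC,ICb)
v=(P-Tp)[0]; print('yaw',np.degrees(np.arctan2(v[1],v[0])),np.linalg.norm(v[:2])); print((P+L)[0]/2)
# overlay current jig est
im=c['pixels'][:,:,::-1].copy()
def ov(x,y,th,col):
  R=np.array([[np.cos(th),-np.sin(th)],[np.sin(th),np.cos(th)]])
  for poly,z in [([(-90,-110),(90,-110),(90,110),(-90,110)],12),([(75,-110),(75,95),(-90,95)],27),([(90,-110),(90,110),(-90,110)],27),([(75,-110),(75,95),(-90,95)],12)]:
    X=[[*(np.array([x,y])+R@np.array(p)/1e3),z/1e3] for p in poly]
    cv2.polylines(im,[np.round(proj(c,X)*8).astype(int)],False,col,1,cv2.LINE_AA,3)
ov(.516,.0201,np.radians(-22.13),(255,0,0))
ov(*((P+L)[0,:2]/2),np.radians(-22.1),(0,255,0))
cv2.imwrite('pics/ov.png',im)
```

```text
tin [[0.52491314 0.03977402 0.046     ]]
[[0.63958147 0.08905568 0.027     ]] [[ 0.39174916 -0.04400402  0.012     ]] [[0.47117629 0.14269536 0.027     ]] [[0.61689624 0.08319753 0.027     ]] [[0.62082702 0.07971761 0.012     ]]
yaw -17.6674906432644 0.1767413908455284
[0.51566532 0.02252583 0.0195    ]
```

View pics/ov.png

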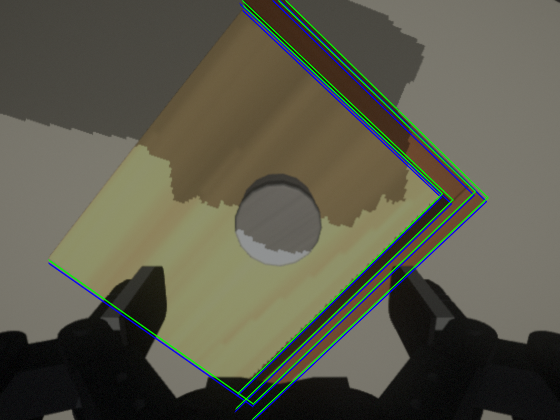

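Request:
apply_moves --moves '[[[0,0,-0.08,0,0,0],[0,0,-0.16,0,0,0],[0,0,-0.2,0,0,0],[0,0,-0.212,0,0,0],[0,0,-0.212,0,0,0]]]'

```text
t: 2.6
eef_pos: [0.5259, 0.0367, 0.0169]
ee_rot: [-0.117, 0.697, 0.117, 0.697]
force: [0.4, 0.4, -0.4]
width: 0.0856
```

Request:
apply_moves --moves '[[[0,0,0,0,0,0],[0,0,0,0,0,0],[0,0,0,0,0,0],[0,0,0,0,0,0],[0,0,0,0,0,0],[0,0,0,0,0,0],[0,0,0,0,0,0],[0,0,0,0,0,0]]]' --hand 1 --newtons 30

```text
t: 3.4
eef_pos: [0.5267, 0.0361, 0.0178]
ee_rot: [-0.116, 0.697, 0.116, 0.698]
force: [-1.3, 0.6, 6.9]
width: 0.0471
```

Run:
```python
from h import *
c=cam('side'); save(c,'side3'); o=robot.get_obs(); print(o['t'],o['eef_pos'],o['force'],o['width'])
a=cv2.resize(c['pixels'][140:280,230:380,::-1],None,fx=4,fy=4,interpolation=cv2.INTER_CUBIC);cv2.imwrite('pics/s3.png',a)
```

```text
3.45 [0.52673752 0.03613506 0.0178182 ] [-1.18907396  0.09333667  6.80185724] 0.04750112047383208
```

View pics/s3.png

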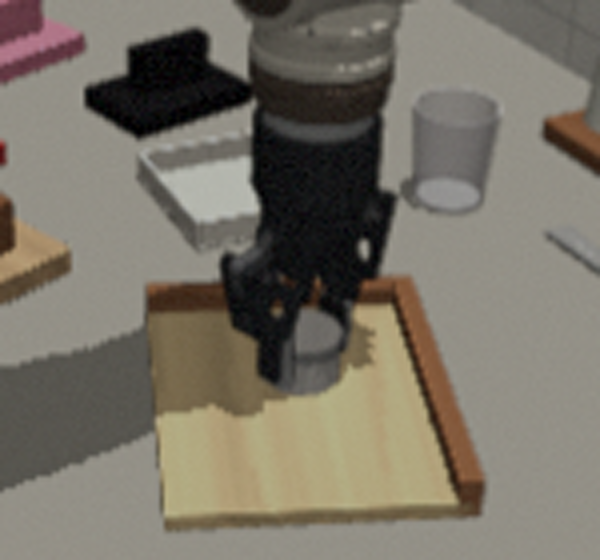

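Request:
apply_moves --moves '[[[0,0,0.05,0,0,0],[0,0,0.12,0,0,0],[0,0,0.2,0,0,0],[0,0,0.25,0,0,0],[0.02,0.06,0.25,0,0,0],[0.05,0.14,0.25,0,0,0],[0.08,0.23,0.25,0,0,0],[0.11,0.32,0.25,0,0,0],[0.14,0.41,0.25,0,0,0],[0.17,0.5,0.25,0,0,0]]]'

```text
t: 4.45
eef_pos: [0.5944, 0.2375, 0.1167]
ee_rot: [-0.116, 0.697, 0.116, 0.698]
force: [0.3, -0.2, 0.1]
width: 0.0471
```

Request:
apply_moves --moves '[[[0.02,0.05,0,0,0,0],[0.03,0.0825,0,0,0,0],[0.0325,0.0825,0,0,0,0],[0.0325,0.0825,0,0,0,0]]]'

```text
t: 4.85
eef_pos: [0.6069, 0.2683, 0.1164]
ee_rot: [-0.116, 0.698, 0.116, 0.697]
force: [-0.2, 0.4, -1.0]
width: 0.0474
```

Run:
```python
from h import *
c=cam('side'); o=robot.get_obs(); print(o['t'],o['eef_pos'],o['force'],o['width'])
a=cv2.resize(c['pixels'][90:230,220:370,::-1],None,fx=4,fy=4,interpolation=cv2.INTER_CUBIC)
c=cam('wrist'); b=cv2.resize(c['pixels'][:,:,::-1],None,fx=.5,fy=.5);cv2.imwrite('pics/s4.png',a);cv2.imwrite('pics/w4.png',c['pixels'][:,:,::-1])
```

```text
4.9 [0.60687819 0.26792264 0.11659637] [ 0.74751326 -1.11803553 -1.03145558] 0.047022803792591744
```

View pics/s4.png

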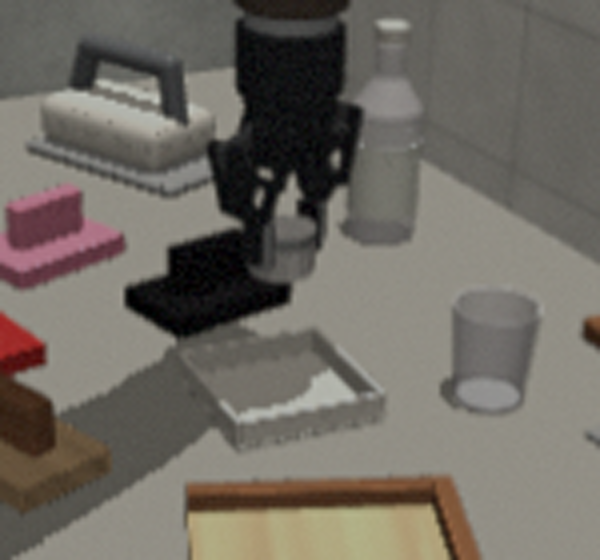

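View pics/w4.png

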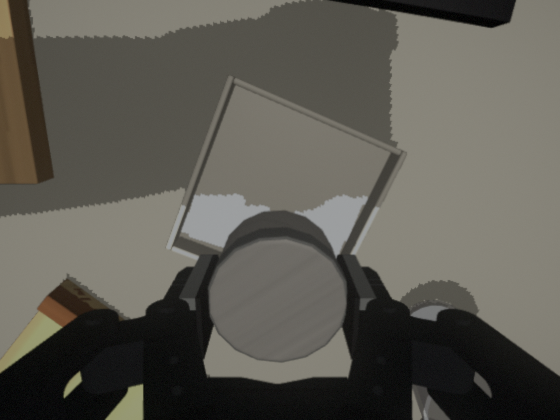

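Run:
```python
from h import *
c=cam('wrist'); A=unproj(c,[(232,77),(405,153),(167,248)],.025);print(A.round(4),(A[1]+A[2])/2)
print('tin',unproj(c,[(278,299)],.116-.016+.046))
```

```text
[[0.5547 0.3363 0.025 ]
 [0.6696 0.3282 0.025 ]
 [0.5453 0.2186 0.025 ]] [0.60744899 0.27341992 0.025     ]
tin [[0.60482212 0.27245488 0.146     ]]
```

Request:
apply_moves --moves '[[[0,0,-0.07,0,0,0],[0,0,-0.15,0,0,0],[0,0,-0.21,0,0,0],[0,0,-0.245,0,0,0],[0,0,-0.267,0,0,0],[0,0,-0.267,0,0,0],[0,0,-0.267,0,0,0]]]'

```text
t: 5.7
eef_pos: [0.6076, 0.269, 0.0108]
ee_rot: [-0.116, 0.697, 0.116, 0.698]
force: [-0.0, -0.2, 0.1]
width: 0.0475
```

Request:
apply_moves --moves '[[[0,0,0,0,0,0],[0,0,0,0,0,0],[0,0,0,0,0,0],[0,0,0,0,0,0],[0,0,0,0,0,0]]]' --hand -0.5

```text
t: 6.2
eef_pos: [0.607, 0.269, 0.0097]
ee_rot: [-0.116, 0.697, 0.116, 0.697]
force: [-0.7, 0.2, -0.4]
width: 0.0644
```

Request:
apply_moves --moves '[[[0,0,0.05,0,0,0],[0,0,0.15,0,0,0],[0,0,0.25,0,0,0],[-0.1,0.005,0.3,0,0,0],[-0.2,0.01,0.3,0,0,0],[-0.3,0.015,0.3,0,0,0],[-0.4,0.017,0.3,0,0,0],[-0.5,0.017,0.3,0,0,0],[-0.5275,0.0175,0.3,0,0,0],[-0.5275,0.0175,0.3,0,0,0]]]'

```text
t: 7.2
eef_pos: [0.3951, 0.2763, 0.1303]
ee_rot: [-0.117, 0.697, 0.117, 0.698]
force: [-0.0, -0.1, 0.5]
width: 0.0638
```

Run:
```python
from h import *
c=cam('wrist'); save(c,'w5'); o=robot.get_obs(); print(o['t'],o['eef_pos'],o['force'],o['width'])
c=cam('scene'); cv2.imwrite('pics/s5.png',cv2.resize(c['pixels'][100:260,180:390,::-1],None,fx=3.5,fy=3.5,interpolation=cv2.INTER_CUBIC))
```

```text
7.25 [0.39622044 0.27633012 0.13021539] [ 0.31036424 -0.65889964 -1.08280153] 0.06396684395980752
```

View pics/s5.png

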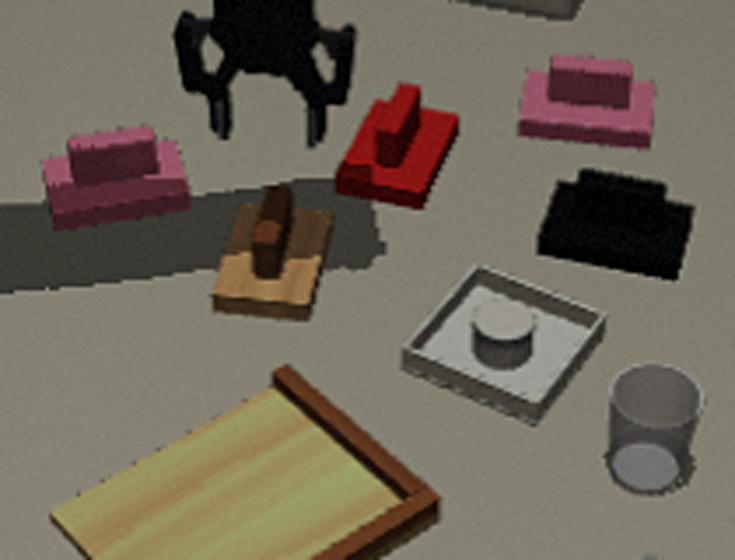

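View pics/w5.png

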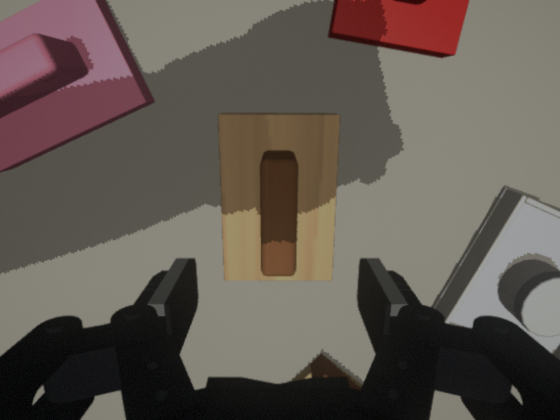

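Request:
apply_moves --moves '[[[0,0,-0.08,0,0,0],[0,0,-0.16,0,0,0],[0,0,-0.22,0,0,0],[0,0,-0.2525,0,0,0],[0,0,-0.2525,0,0,0]]]'

```text
t: 7.8
eef_pos: [0.3959, 0.2753, 0.0269]
ee_rot: [-0.116, 0.699, 0.115, 0.697]
force: [-0.3, 0.6, 0.5]
width: 0.0644
```

Request:
apply_moves --moves '[[[0,0,0,0,0,0],[0,0,0,0,0,0],[0,0,0,0,0,0],[0,0,0,0,0,0],[0,0,0,0,0,0],[0,0,0,0,0,0],[0,0,0,0,0,0]]]' --hand 1 --newtons 80

```text
t: 8.5
eef_pos: [0.3969, 0.2765, 0.0302]
ee_rot: [-0.116, 0.697, 0.117, 0.698]
force: [0.6, -0.4, 5.8]
width: 0.0209
```

Run:
```python
from h import *
c=cam('wrist'); save(c,'w6'); o=robot.get_obs(); print(o['t'],o['eef_pos'],o['force'],o['width'])
```

```text
8.55 [0.39688006 0.27654065 0.03014546] [ 1.48267458 -0.53379143  6.1211725 ] 0.020923266077464288
```

View pics/w6.png

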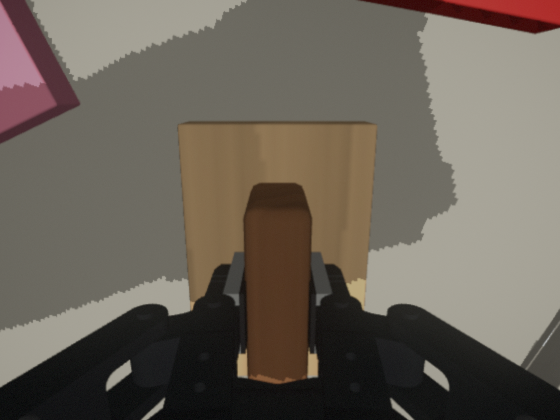

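Request:
apply_moves --moves '[[[0,0,0.05,0,0,0],[0,0,0.12,0,0,0],[0,0,0.17,0,0,0],[0.04,-0.06,0.17,0,0,-0.04],[0.1,-0.16,0.17,0,0,-0.11],[0.17,-0.27,0.17,0,0,-0.19],[0.24,-0.38,0.17,0,0,-0.27],[0.31,-0.49,0.17,0,0,-0.35],[0.36,-0.58,0.17,0,0,-0.42],[0.375,-0.605,0.17,0,0,-0.456]]]'

```text
t: 9.55
eef_pos: [0.5475, 0.0302, 0.0965]
ee_rot: [0.138, 0.693, -0.139, 0.694]
force: [0.1, -0.1, -2.3]
width: 0.0211
```

Request:
apply_moves --moves '[[[0,0,0,0,0,0],[0,0,0,0,0,0]]]'

```text
t: 9.75
eef_pos: [0.5457, 0.0341, 0.0965]
ee_rot: [0.135, 0.694, -0.135, 0.694]
force: [0.2, 0.0, -2.9]
width: 0.0212
```

Run:
```python
from h import *
from scipy.spatial.transform import Rotation as Q
import pickle
c=cam('wrist'); pickle.dump(c,open('w7.pkl','wb')); save(c,'w7'); o=robot.get_obs(); print(o['t'],o['eef_pos'],o['force'],o['width']); M=Q.from_quat(o['ee_rot']).as_matrix(); print(M.round(3),np.degrees(np.arctan2(M[1,2],M[0,2])))
c=cam('side'); pickle.dump(c,open('s7.pkl','wb'));cv2.imwrite('pics/s7.png',cv2.resize(c['pixels'][130:290,220:380,::-1],None,fx=3.7,fy=3.7,interpolation=cv2.INTER_CUBIC))
```

```text
9.8 [0.54558094 0.03462093 0.09664655] [ 0.22837719 -0.15335151 -1.92334043] 0.021121322725322928
[[-0.     0.375  0.927]
 [ 0.     0.927 -0.375]
 [-1.     0.    -0.   ]] -22.005457563271534
```

View pics/s7.png

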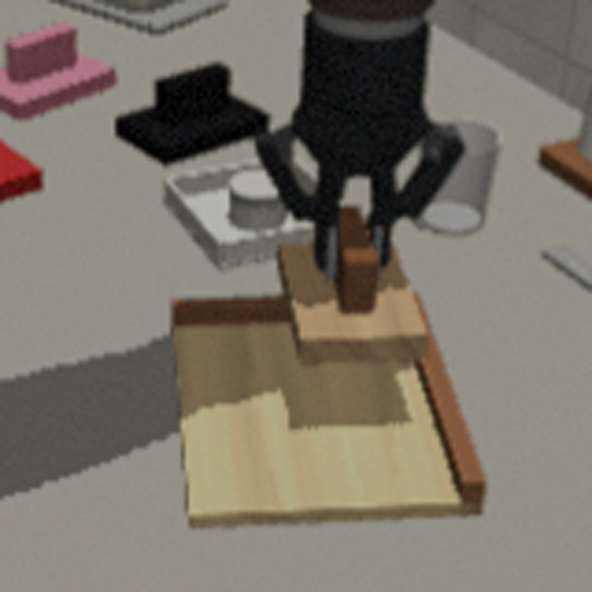

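View pics/w7.png

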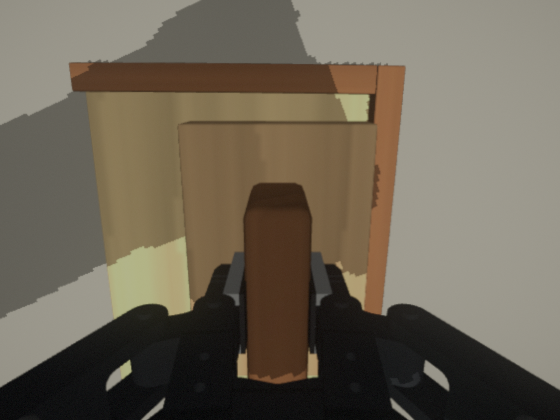

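Run:
```python
from h import *
import pickle
c=pickle.load(open('w7.pkl','rb'))
J=unproj(c,[(71,63),(404,67),(89,93),(376,94)],.027); T=unproj(c,[(180,123),(376,123)],.0865)
print(J.round(4),T.round(4))
f=lambda a,b:(np.degrees(np.arctan2(b[1]-a[1],b[0]-a[0])),np.linalg.norm(b-a))
print(f(J[0],J[1]),f(J[2],J[3]),f(T[0],T[1]))
th=np.radians(-22.1);R=np.array([[np.cos(th),np.sin(th)],[-np.sin(th),np.cos(th)]])
print('gaps', R@(J[3]-T[1])[:2])
```

```text
[[0.4761 0.1568 0.027 ]
 [0.6393 0.0882 0.027 ]
 [0.4775 0.1396 0.027 ]
 [0.6211 0.0806 0.027 ]] [[0.5316 0.1043 0.0865]
 [0.6036 0.0752 0.0865]]
(np.float64(-22.815646111861334), np.float64(0.17703505998400387)) (np.float64(-22.345624234995597), np.float64(0.15530363031707864)) (np.float64(-22.05038096288861), np.float64(0.07760534518925584))
gaps [0.01421152 0.01156062]
```

Request:
apply_moves --moves '[[[0,0,-0.04,0,0,0],[0,0,-0.08,0,0,0],[0,0,-0.11,0,0,0],[0,0,-0.125,0,0,0],[0,0,-0.13,0,0,0],[0,0,-0.135,0,0,0],[0,0,-0.1375,0,0,0],[0,0,-0.1375,0,0,0]]]'

```text
t: 10.65
eef_pos: [0.5463, 0.034, 0.0422]
ee_rot: [0.136, 0.694, -0.136, 0.694]
force: [0.6, -0.4, -1.9]
width: 0.0209
```

Request:
apply_moves --moves '[[[0,0,-0.004,0,0,0],[0.004,0.01,-0.004,0,0,0],[0.0075,0.0185,-0.004,0,0,0],[0.0094,0.0232,-0.004,0,0,0],[0.0094,0.0232,-0.004,0,0,0]]]'

```text
t: 11.15
eef_pos: [0.5509, 0.0427, 0.0422]
ee_rot: [0.136, 0.693, -0.136, 0.695]
force: [-1.6, -3.9, 9.2]
width: 0.0207
```

Request:
apply_moves --moves '[[[0.0009,0.0023,0,0,0,0],[0.0014,0.0035,0,0,0,0],[0.0019,0.0046,0,0,0,0],[0.0019,0.0046,0,0,0,0]]]'

```text
t: 11.55
eef_pos: [0.5515, 0.0442, 0.0421]
ee_rot: [0.136, 0.693, -0.136, 0.695]
force: [-2.3, -5.7, 10.0]
width: 0.0211
```

Request:
apply_moves --moves '[[[0.0009,0.0023,0.001,0,0,0],[0.0009,0.0023,0.001,0,0,0]]]'

```text
t: 11.75
eef_pos: [0.5516, 0.0448, 0.0422]
ee_rot: [0.135, 0.693, -0.137, 0.695]
force: [-2.6, -7.1, 7.6]
width: 0.0208
```

Request:
apply_moves --moves '[[[0.0009,0.0023,0,0,0,0],[0.0009,0.0023,0,0,0,0]]]'

```text
t: 11.95
eef_pos: [0.5516, 0.045, 0.0422]
ee_rot: [0.135, 0.693, -0.137, 0.695]
force: [-5.2, -11.6, 10.6]
width: 0.021
```

Request:
apply_moves --moves '[[[0.0009,0.0023,0,0,0,0],[0.0009,0.0023,0,0,0,0]]]'

```text
t: 12.15
eef_pos: [0.5515, 0.0451, 0.0423]
ee_rot: [0.135, 0.693, -0.138, 0.694]
force: [-8.9, -16.0, 12.7]
width: 0.0211
```

Request:
apply_moves --moves '[[[-0.0021,-0.0052,0,0,0,0],[0.0025,-0.0071,0,0,0,0],[0.0095,-0.0099,0,0,0,0],[0.0165,-0.0127,0,0,0,0],[0.0211,-0.0146,0,0,0,0],[0.0211,-0.0146,0,0,0,0]]]'

```text
t: 12.75
eef_pos: [0.5591, 0.0416, 0.0422]
ee_rot: [0.135, 0.694, -0.136, 0.694]
force: [-12.7, -1.8, 13.9]
width: 0.0209
```

Request:
apply_moves --moves '[[[0.0023,-0.0009,0,0,0,0],[0.0046,-0.0019,0,0,0,0],[0.0046,-0.0019,0,0,0,0]]]'

```text
t: 13.05
eef_pos: [0.5607, 0.0409, 0.0422]
ee_rot: [0.135, 0.694, -0.136, 0.693]
force: [-13.3, -1.9, 14.5]
width: 0.0206
```

Request:
apply_moves --moves '[[[0.0023,-0.0009,0,0,0,0],[0.0046,-0.0019,0,0,0,0],[0.0046,-0.0019,0,0,0,0]]]'

```text
t: 13.35
eef_pos: [0.5615, 0.0406, 0.0423]
ee_rot: [0.136, 0.695, -0.136, 0.693]
force: [-20.1, -0.3, 18.9]
width: 0.0208
```

Request:
apply_moves --moves '[[[0.0023,0.001,0,0,0,0],[0.0046,0.0045,0,0,0,0],[0.0051,0.006,0,0,0,0],[0.0051,0.006,0,0,0,0]]]'

```text
t: 13.75
eef_pos: [0.5616, 0.0407, 0.0424]
ee_rot: [0.134, 0.696, -0.138, 0.692]
force: [-31.5, -13.6, 27.5]
width: 0.0211
```

```bash
cat > st.py <<'E'
from h import *
from scipy.spatial.transform import Rotation as Q
import pickle,sys
n=sys.argv[1]
o=robot.get_obs(); M=Q.from_quat(o['ee_rot']).as_matrix(); print(o['t'],o['eef_pos'].round(4),o['torque'].round(2),o['width'],'down',M[:,0].round(4),'az',np.degrees(np.arctan2(M[1,2],M[0,2])))
th=np.radians(-22.1);ex=np.array([np.cos(th),np.sin(th)]);ey=np.array([-ex[1],ex[0]])
print('F jig',ex@o['force'][:2],ey@o['force'][:2],o['force'][2],'pos local',[1e3*e@(o['eef_pos'][:2]-[.5158,.0215]) for e in (ex,ey)])
c=cam('wrist'); pickle.dump(c,open('w%s.pkl'%n,'wb')); save(c,'w'+n)
c=cam('side'); cv2.imwrite('pics/s%s.png'%n,cv2.resize(c['pixels'][180:280,250:360,::-1],None,fx=6,fy=6,interpolation=cv2.INTER_CUBIC))
c=cam('scene'); cv2.imwrite('pics/c%s.png'%n,cv2.resize(c['pixels'][190:300,180:320,::-1],None,fx=5.4,fy=5.4,interpolation=cv2.INTER_CUBIC))
E
python3 st.py 8
```

```text
13.75 [0.5616 0.0407 0.0424] [-2.19  5.91  0.02] 0.021079839385545498 down [-0.0072 -0.004  -1.    ] az -22.19942480902207
F jig -24.034224340003856 -24.443161453924695 27.484588622074845 pos local [np.float64(35.20901751831393), np.float64(35.02463945903189)]
```

View pics/w8.png

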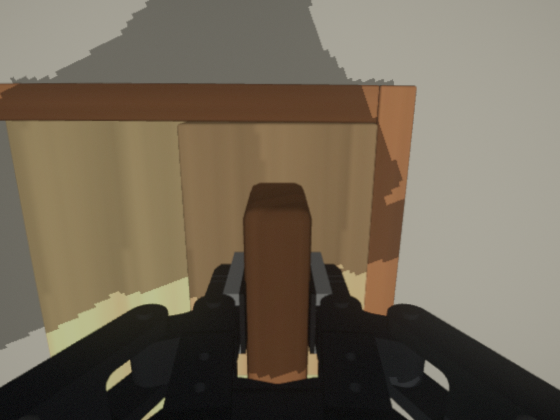

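View pics/s8.png

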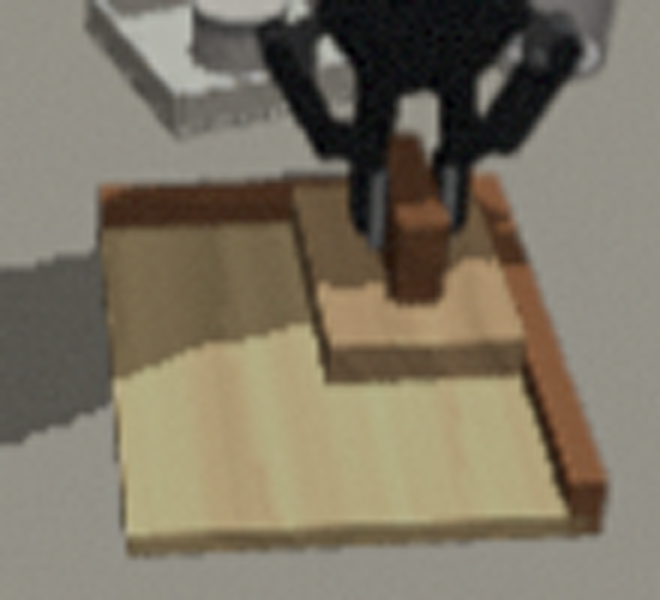

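View pics/c8.png

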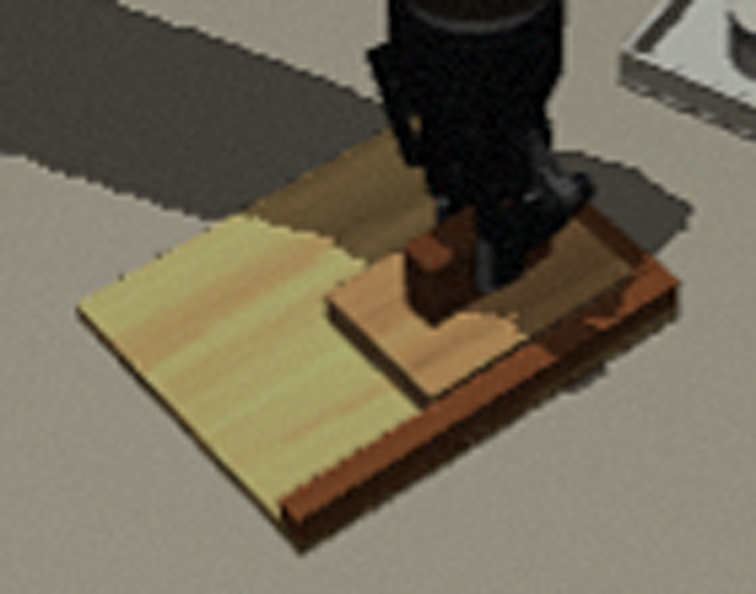

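The template reads as seated, at local (35.2, 35.0). But rubbing could fake one of the contacts, so I will unload y, push x, and watch for movement.

Request:
apply_moves --moves '[[[-0.003,-0.0074,0,0,0,0],[-0.0042,-0.0102,0.001,0,0,0],[-0.0042,-0.0102,0.001,0,0,0]]]'

```text
t: 14.2
eef_pos: [0.5619, 0.0406, 0.0424]
ee_rot: [0.137, 0.695, -0.134, 0.693]
force: [-17.0, 10.8, 15.8]
width: 0.0205
```

```bash
python3 st.py 9
```

```text
14.2 [0.5619 0.0406 0.0424] [ 2.02  3.69 -0.57] 0.02053901757486661 down [-0.0034  0.0042 -1.    ] az -22.079215766932712
F jig -19.865894558365195 3.613088462913843 15.793698076773486 pos local [np.float64(35.49655227832115), np.float64(35.03629913465663)]
```

Request:
apply_moves --moves '[[[0.0023,-0.0009,0,0,0,0],[0.0023,-0.0009,0,0,0,0],[0.0023,-0.0009,0,0,0,0]]]'

```text
t: 14.65
eef_pos: [0.562, 0.0406, 0.0425]
ee_rot: [0.137, 0.696, -0.134, 0.692]
force: [-23.1, 11.8, 19.8]
width: 0.0209
```

```bash
python3 st.py 10
```

```text
14.65 [0.562  0.0406 0.0425] [ 2.28  4.66 -0.61] 0.020914475659514858 down [-0.0051  0.0045 -1.    ] az -22.062295843451622
F jig -25.82925969746472 2.3002135931076166 19.755306238156976 pos local [np.float64(35.60531943151932), np.float64(35.056029985822505)]
```

Long fence contact is real: with y unloaded, 26 N moved it only 0.1 mm. Now the same test on y with x eased off, then load both.

Request:
apply_moves --moves '[[[-0.0093,0.0038,0,0,0,0],[-0.0067,0.01,0,0,0,0],[-0.0041,0.0165,0,0,0,0],[-0.0041,0.0165,0,0,0,0]]]'

```text
t: 15.2
eef_pos: [0.561, 0.0413, 0.0425]
ee_rot: [0.134, 0.695, -0.14, 0.693]
force: [-21.1, -20.9, 20.5]
width: 0.0208
```

```bash
python3 st.py 11
```

```text
15.2 [0.561  0.0413 0.0425] [-3.98  3.89 -0.23] 0.02082047714409708 down [-0.0039 -0.0077 -1.    ] az -22.280005150449597
F jig -11.724919465860093 -27.330404190473033 20.53162208153439 pos local [np.float64(34.407446263500674), np.float64(35.36585594921184)]
```

Request:
apply_moves --moves '[[[-0.0025,-0.006,0.001,0,0,0],[-0.0047,-0.0116,0.001,0,0,0],[0,-0.0135,0.001,0,0,0],[0.0046,-0.0154,0.001,0,0,0],[0.0046,-0.0154,0.001,0,0,0]]]'

```text
t: 15.85
eef_pos: [0.562, 0.0405, 0.0425]
ee_rot: [0.136, 0.696, -0.135, 0.692]
force: [-23.5, 9.8, 19.0]
width: 0.0211
```

```bash
python3 st.py 12
```

```text
15.85 [0.562  0.0405 0.0425] [ 1.85  4.71 -0.81] 0.021082713705322238 down [-0.006   0.0036 -1.    ] az -22.106037839987813
F jig -25.496883468714366 0.2542142334436512 18.997360700721607 pos local [np.float64(35.68015154047126), np.float64(34.958675150947684)]
```

Both contacts need loading without friction ambiguity. I will back off 4 mm in x, seat y at moderate force, slide x in under that steady y load, then raise both. I am also adding a small tilt compensation.

Request:
apply_moves --moves '[[[-0.0104,0.0042,0,0,0,0],[-0.0208,0.0085,0,0.0025,-0.0045,0],[-0.0184,0.0143,0,0.0025,-0.0045,0],[-0.0184,0.0143,0,0.0025,-0.0045,0],[-0.0184,0.0143,0,0.0025,-0.0045,0]]]'

```text
t: 16.5
eef_pos: [0.5577, 0.0426, 0.0424]
ee_rot: [0.137, 0.691, -0.136, 0.697]
force: [-6.5, -10.7, 11.4]
width: 0.0212
```

```bash
python3 st.py 13
```

```text
16.5 [0.5577 0.0426 0.0424] [-2.32  1.21 -0.36] 0.021166098257500997 down [ 7.9e-03  1.0e-04 -1.0e+00] az -22.232383401206473
F jig -1.9923094771064067 -12.360019283041646 11.353654620978693 pos local [np.float64(30.910723026478404), np.float64(35.29949561529332)]
```

Request:
apply_moves --moves '[[[0.0046,-0.0019,0,0,0,0],[0.0093,-0.0038,0,0,0,0],[0.0139,-0.0056,0,0,0,0],[0.0185,-0.0075,0,0,0,0],[0.0208,-0.0085,0,0,0,0],[0.0208,-0.0085,0,0,0,0]]]'

```text
t: 17.25
eef_pos: [0.5617, 0.0408, 0.0423]
ee_rot: [0.137, 0.695, -0.135, 0.693]
force: [-29.6, -2.7, 24.9]
width: 0.0207
```

```bash
python3 st.py 14
```

```text
17.25 [0.5617 0.0408 0.0423] [-0.57  5.94 -0.13] 0.02071254892168044 down [-9.0e-04  3.4e-03 -1.0e+00] az -22.133911533903166
F jig -26.41477352022251 -13.639096986362047 24.89978267012828 pos local [np.float64(35.234872697872525), np.float64(35.10999733546985)]
```

Request:
apply_moves --moves '[[[0.0023,-0.0009,0,0,0,0],[0.0046,-0.0019,0,0,0,0],[0.0046,-0.0019,0,0,0,0]]]'

```text
t: 17.7
eef_pos: [0.5619, 0.0407, 0.0424]
ee_rot: [0.137, 0.696, -0.134, 0.692]
force: [-40.2, 1.8, 31.1]
width: 0.0206
```

```bash
python3 st.py 15
```

```text
17.7 [0.5619 0.0407 0.0424] [ 0.22  7.83 -0.27] 0.020624316487920954 down [-0.004   0.0049 -1.    ] az -22.112932377474376
F jig -37.89466856559772 -13.471092892772036 31.149598129114853 pos local [np.float64(35.4705481549614), np.float64(35.150511751624556)]
```

Request:
apply_moves --moves '[[[0.0009,0.0023,0.002,0,0,0],[0.0019,0.0046,0.003,0,0,0],[0.0024,0.0058,0.003,0,0,0],[0.0024,0.0058,0.003,0,0,0],[0.0024,0.0058,0.003,0,0,0]]]'

```text
t: 18.35
eef_pos: [0.562, 0.0407, 0.0425]
ee_rot: [0.136, 0.696, -0.136, 0.692]
force: [-40.6, -12.6, 26.7]
width: 0.0207
```

```bash
python3 st.py 16
```

```text
18.35 [0.562  0.0407 0.0425] [-1.96  8.03 -0.21] 0.020725470396994357 down [-6.2e-03  4.0e-04 -1.0e+00] az -22.208005027129634
F jig -32.92495280528776 -26.92836348312541 26.704896874629828 pos local [np.float64(35.53134709462924), np.float64(35.19043391180703)]
```

View pics/s16.png

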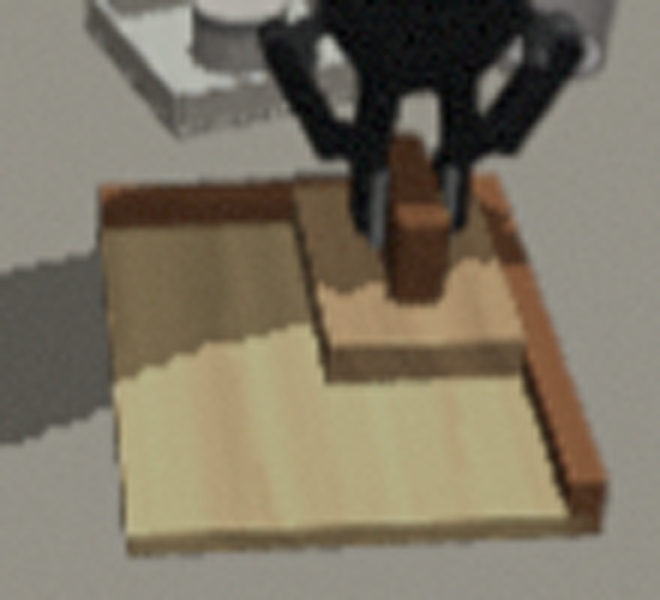

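View pics/w16.png

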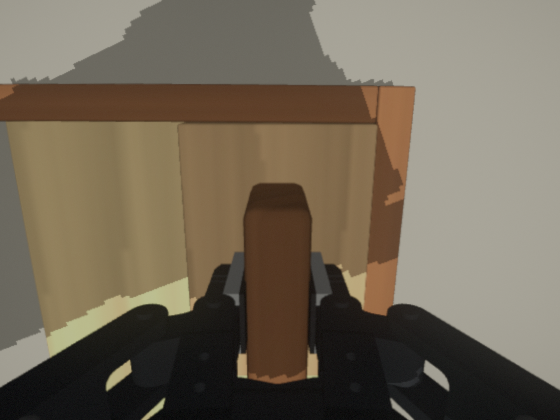

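View pics/c16.png

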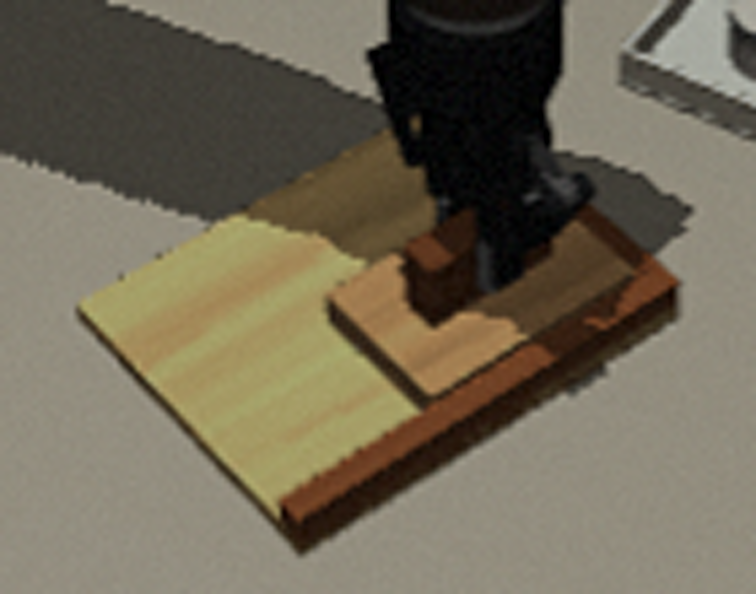

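Flush on both fences with about 33 N and 27 N. I will hold briefly to check it is steady, check the tin and bystanders, then hand in.

Request:
apply_moves --moves '[[[0,0,0,0,0,0],[0,0,0,0,0,0],[0,0,0,0,0,0],[0,0,0,0,0,0],[0,0,0,0,0,0]]]'

```text
t: 19.0
eef_pos: [0.5619, 0.0407, 0.0425]
ee_rot: [0.136, 0.696, -0.136, 0.692]
force: [-39.4, -10.3, 27.3]
width: 0.021
```

```bash
python3 st.py 17; python3 -c "
from h import *
c=cam('scene');save(c,'end')"
```

```text
19.0 [0.5619 0.0407 0.0425] [-1.97  7.99 -0.16] 0.02095707576343962 down [-6.2e-03  5.0e-04 -1.0e+00] az -22.209659498417224
F jig -32.58216231888048 -24.354632268719428 27.255571523009948 pos local [np.float64(35.51322694195722), np.float64(35.178880856344485)]
```

View pics/end.png

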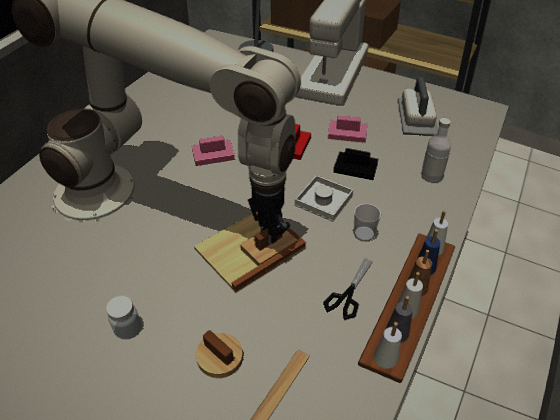

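The final view shows the tin standing in the tray at (324,194) and the template in the jig corner. The bystanders have not moved.

```bash
python3 -c "
from rig import robot
print(robot.job_done())"
```

```text
the job is handed in; nothing more can be done
None
```

The pin tin is standing in the open tray, released. The plain wooden template is flat on the jig board in the corner. The arm is still gripping its handle and pressing it against both fences. I handed the job in at about 19 s.

- **Position:** the gripper was at jig (35.5, 35.2) mm against a nominal (35, 35), within the calibration tolerance. Its yaw was −22.2° against the jig's measured −22.1°, with about 0.35° of tool tilt.
- **Force:** at the last check it was pushing about 33 N toward the long fence and 24 N toward the short fence, with about 27 N down. This held steady through a 0.5 s hold.
- **Long fence contact:** this is real. With the other push near zero, 26 N moved it only 0.1 mm.
- **Short fence contact:** an early test push of about 18 N stopped it dead. Part of the final 24 N may be rubbing on the long fence, but I slid the template in under a steady push of about 12 N on the short fence before raising it.
- **Failed check:** my first test of the short fence let the template slip about 1 mm off the long fence. I backed it off and seated it again in a cleaner order.
- **Everything else:** the look-alikes and the other objects look unmoved in the last picture, apart from the red look-alike, which is partly hidden behind the arm.

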